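# Torque the prosthetic hand's wrist clamp until the driver slips

## Robot

A 6-joint arm with a two-finger parallel gripper is mounted at the origin on the work surface. World frame = base frame: x ahead of the robot, y to its left, z up, the work surface at z = 0. Lengths are in m, angles in degrees, forces in N, time in s.
With the tool pointing down it reaches from about 0.3 to 0.75 m from the base axis. Payload 8.5 kg.
Tool frame: the origin (TCP) lies at the very end of the fingers, on their centre line; the grasp point (between the pads) lies 19 mm behind it; z points along the fingers, y is the line along which they close (so a half turn about z gives the same grasp; the last joint's range is limited). The gripper opens to 88 mm and grips with 3 to 60 N. Pads are 18 mm wide; open, the fingers measure 123 mm over their backs; the gripper's body (75 mm by 187 mm) begins 45 mm behind the grasp point.
Start: joints at [-12.336, 21.807, 74.336, -0, 83.858, -12.336], TCP at [0.55, 0, 0.202] pointing down, gripper open.
Joint ranges: [-178.18, 178.18], [-50.72, 133.34], [12.68, 142.11], [-81.47, 261.47], [9.98, 163.14], [-165.26, 165.26]. Speed limits (degrees/s): [136.94, 136.94, 180, 180, 180, 180].

## Interface

Orientations are given as a 3x3 rotation matrix whose columns are the frame's x, y, z axes.
In Python, from rig import sensors, imaging, order gives the robot as it stands. The module is installed in compiled form; this text tells all that it offers.
- The arm moves only by the shell command python3 -m creep 'ROWS' [FORCE]. ROWS is a JSON object of lists of equal length, an entry for each row: "translation": the shift along the world's x, y, z as a fraction of full scale, a list of three; "rot": the turn, a rotation vector about the world's x, y, z as a fraction of full scale, a list of three; "grip": the gripper command: -1 is shut, 1 is fully open, values between are in proportion. A call has exactly 5 rows; each row shifts and turns the commanded pose from where the row before left it; what a row does not reach is not made up. Full scale, the value 1, is 0.04 m for a shift and 5 degrees for a turn. A row lasts 1/10 s, in which the tool goes at most 50 mm and 8.59 degrees, less where a joint would pass 70% of its speed; a pose out of reach is approached as far as the arm can. A call with a number of a shift or a turn outside -1 to 1 is refused whole. A call with a gripper value outside its range is refused whole. The fingers move at their own pace and stop on an object; FORCE is the grip in N (left out, the last holds). Time passes only in rows, so rows that do not move let the fingers close, or fill a call up. It gives the time, the measured TCP pose, the force, the opening and the grip force at its end, in the units of the state.
- sensors.get_state(): the state, without advancing time (a new reading comes with each control period).
- imaging.grab_frame(name): name is "scene" or "side" or "wrist"; returns the picture (480x640x3 uint8, red, green, blue); there is no depth.
- imaging.camera_model(name): a dict with "mtx" (3x3 intrinsics, pixels), "rvec" (rotation vector, rad) and "tvec" (3), from world to camera coordinates, as OpenCV has them. Camera axes: x right, y down, z forward; pixel columns grow to the right and rows downward; lengths in m; the calibration is good to about 2 mm. A picture is of the moment at which its call begins: read the wrist's pose just before it. camera_model takes no time and is no camera call; for the wrist camera it gives the pose at the moment of the call.
- order.close_job(): hands the job in; it is judged then, once.
The state is a dict: "time_s": time; "joints": joint angles; "qd": joint speeds; "effort": joint torques, N m; "tool_pos": TCP position; "tool_rot": TCP orientation; "ft_force": force on the tool from outside, world axes, zero at the start; "moment": the same for the moment, N m; "opening": finger opening in m; "gripper_force": force on a finger pad.
Only numpy, scipy, OpenCV 4.12 (cv2) and the standard library are available. Lean on these libraries where they do the work, as an engineer would, in place of code of your own. Each camera call takes 0.05 s, during which the arm holds its last target. There are 200 camera calls.

## Task

Tighten the wrist clamp that holds the prosthetic hand: turn the orange T-handle on top of that clamp clockwise (seen from above) until its screw is fully home and the torque-limiting handle slips, let it slip by about 20 degrees, then stop turning and let go. Never let it slip by more than 40 degrees, and leave the T-handle on the steel hook's clamp alone.

Things in the scene. Friction and masses are not known exactly. Their poses are not given: they have to be found in the camera images.
- palm_bar (a point): Middle of the orange T-handle bar (90 x 16 x 26 mm tall), on its vertical turning axis, 133 mm above the bench, on the 75 mm high dark clamp block that holds a cream prosthetic hand (230 mm axis to fingertips, below 62 mm high). x along the bar, y across its 16 mm width, z up. Bar's underside 120 mm up; below it a 16 mm shaft, a 22 mm hub to 95 mm, a 66 mm disc to 82 mm.
- palm_screw (a joint): Screw of the hand's clamp: the disc with a red pointer under the bar. Radians, growing clockwise from above. Starts between 0 and 0.5; at 1.0 it is fully home against a hard stop, its pointer at the white mark on the block (side of the black stump with red cuff). Turns with 0.04 N m drag, stays where left.
- palm_driver (a joint): Slip of that T-handle on its shaft, radians, growing clockwise from above; 0 at the start, the bar then square to the red pointer. Below 0.20 N m the bar carries the screw with it; with the screw home it slips at a steady 0.20 N m, this value growing as the bar turns. No spring: stays where left. Turned back, it first takes the screw back.
- hook_bar_end (a point): Point near one end of the bar, 42 mm from the turning axis and 133 mm above the bench, of the identical orange T-handle on the other clamp, which holds a two-pronged steel hook. x along the bar away from the axis, z up. A bystander, must stay put.

How it is judged (in metres and radians):
On the way:
1. the hand's clamp screw has been turned fully home (value of joint palm_screw above 0.95 rad), for 0.05 s.
At the end, for the whole second after the job is handed in: The hand's clamp screw is home (reading above 0.93 of 1.0 rad), its T-handle has slipped by more than 0.09 rad (5 degrees) and less than 0.70 rad (40 degrees) and is at rest, and the hook's T-handle end is within 10 mm of where it started (value of joint palm_screw above 0.93 rad and value of joint palm_driver between 0.09 and 0.7 rad and velocity of joint palm_driver between -0.05 and 0.05 rad/s and distance of hook_bar_end from where it was at the start of the episode below 0.01 m); the robot touches nothing.
It fails at once if the hand's T-handle is driven past 0.70 rad (40 degrees) of slip (value of joint palm_driver above 0.7 rad).
It fails at once if the hook's T-handle is moved by more than 10 mm at its end (distance of hook_bar_end from where it was at the start of the episode above 0.01 m).
It also fails if it takes over 35 s, if anything falls off the work surface, if the arm or the gripper's body presses on something with over 40 N, if the wrist force passes 120 N, or if a joint passes its speed limit or range.

## Working session

There is one attempt and no reset: what is moved stays moved. The work goes in short steps, Python scripts to look and compute and a shell command to move; the robot and the scene stay as the last step left them, time stands still between calls to the robot, and variables do not carry over. Pictures are saved under pics/ and viewed, at most 10 in all, crops included, and the job is handed in when it is done.

```bash
mkdir -p pics; python3 - <<'E'
from rig import sensors, imaging
import cv2
s=sensors.get_state();print(s['time_s'],s['tool_pos'],s['tool_rot'],s['opening'])
for n in("scene","wrist"):
    cv2.imwrite(f"pics/{n}0.png",imaging.grab_frame(n)[:,:,::-1])
E
```

```text
0.0 [5.49669052e-01 5.96400270e-05 2.01745244e-01] [[ 4.56838196e-05  9.99998982e-01 -1.42626453e-03]
 [ 9.99999948e-01 -4.52276577e-05  3.19860412e-04]
 [ 3.19795580e-04 -1.42627907e-03 -9.99998932e-01]] 0.08851231528672125
```

View pics/scene0.png

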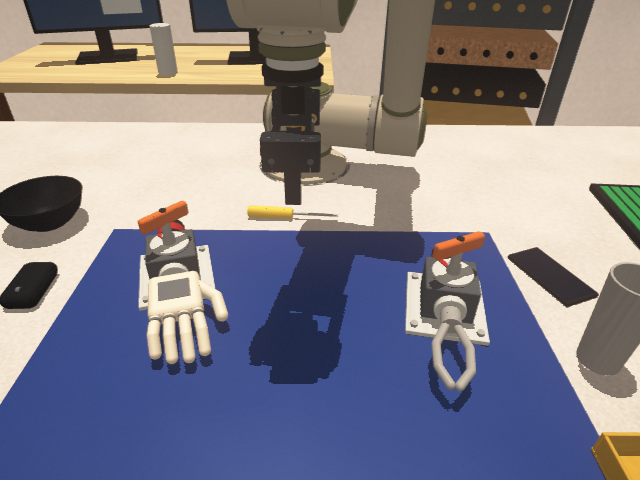

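View pics/wrist0.png

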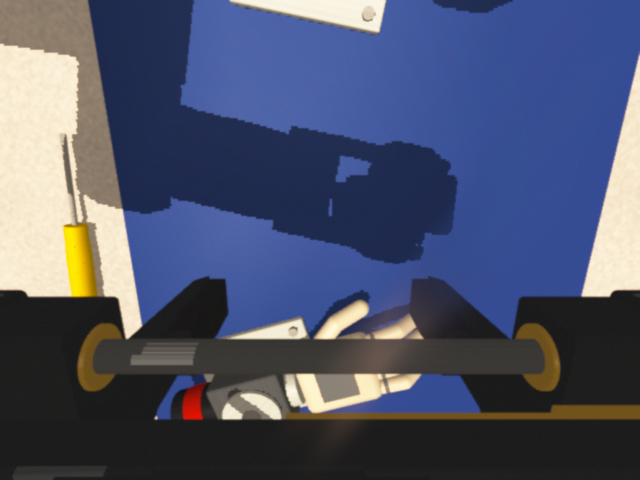

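The scene view shows the hand's orange bar around (163,217) and the hook's around (460,245). I'll enlarge the hand's clamp.

```bash
cat > h.py <<'E'
import numpy as np,cv2
from rig import imaging
def ray(n,uv,z,m=None):
    m=m or imaging.camera_model(n)
    R=cv2.Rodrigues(np.array(m['rvec'],float))[0];t=np.array(m['tvec'],float).ravel()
    c=-R.T@t;d=R.T@np.linalg.inv(np.array(m['mtx']))@np.array([*uv,1.])
    return c+d*(z-c[2])/d[2]
def proj(n,p):
    m=imaging.camera_model(n)
    return cv2.projectPoints(np.array([p],float),np.array(m['rvec'],float),np.array(m['tvec'],float),np.array(m['mtx'],float),None)[0].ravel()
E
python3 - <<'E'
from h import *
im=cv2.imread('pics/scene0.png')
cv2.imwrite('pics/c0.png',cv2.resize(im[190:310,110:250],None,fx=5,fy=5,interpolation=cv2.INTER_CUBIC))
for uv in[(163,217),(143,227),(185,209),(460,245)]:print(ray('scene',uv,.133))
for n in('scene','side','wrist'):
    m=imaging.camera_model(n);R=cv2.Rodrigues(np.array(m['rvec'],float))[0];print(n,-R.T@np.array(m['tvec']).ravel(),R[2])
E
```

```text
[ 0.4761584  -0.22478289  0.133     ]
[ 0.50646774 -0.24904399  0.133     ]
[ 0.45024059 -0.19381624  0.133     ]
[0.54796528 0.25684988 0.133     ]
scene [1.11446395 0.02958427 0.55057513] [-0.81545642 -0.00316094 -0.57880984]
side [ 0.45750843 -0.80416009  0.68745553] [ 0.06086856  0.83020288 -0.55412832]
wrist [0.55003884 0.07116938 0.38572386] [-0.00161459 -0.27801031 -0.96057673]
```

View pics/c0.png

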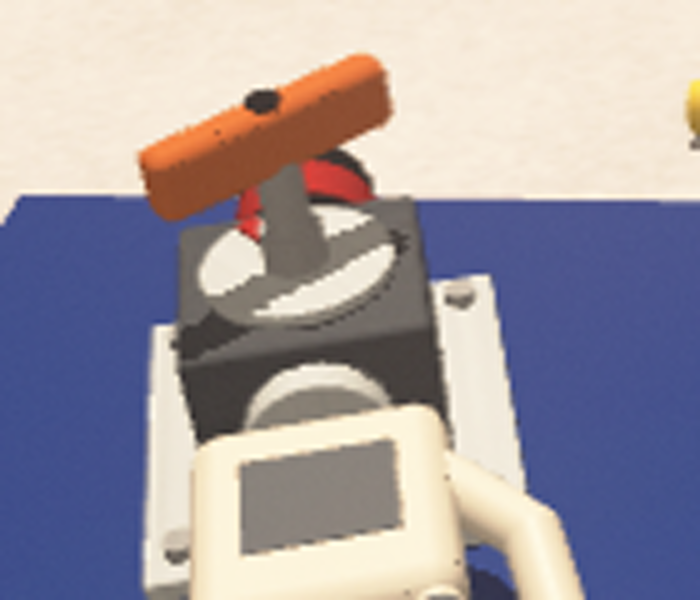

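The black cap on the bar's top is at full-frame (162.4,210), the bar's top ends at about (139,221) and (185,202), and the red pointer shows left behind the shaft. I'll cross-check from the side camera.

```bash
python3 - <<'E'
from h import *
im=cv2.cvtColor(imaging.grab_frame('side'),cv2.COLOR_RGB2BGR)
u,v=proj('side',ray('scene',(162.4,210),.147)).astype(int);print(u,v)
cv2.imwrite('pics/side.png',im)
x0,y0=u-80,max(v-60,0);print(x0,y0)
cv2.imwrite('pics/c1.png',cv2.resize(im[y0:y0+120,x0:x0+160],None,fx=5,fy=5,interpolation=cv2.INTER_CUBIC))
for uv in[(162.4,210),(139,221),(185,202)]:print(ray('scene',uv,.146))
E
```

```text
302 323
222 263
[ 0.4746876  -0.22378267  0.146     ]
[ 0.50842688 -0.25213758  0.146     ]
[ 0.44834775 -0.19222012  0.146     ]
```

View pics/c1.png

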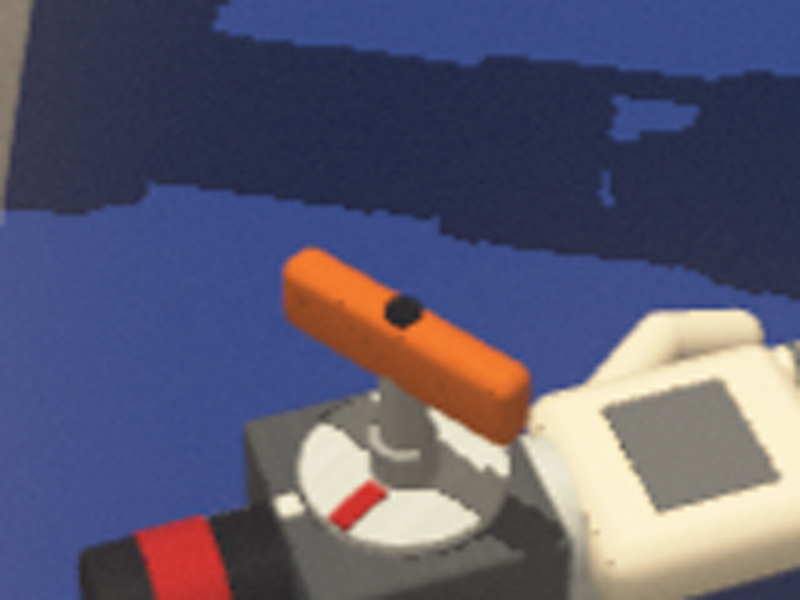

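```bash
python3 - <<'E'
from h import *
f=lambda u,v:(222+u/5,263+v/5)
c=ray('side',f(403,312),.147);print('axis',c)
def a(p):d=p-c;return np.degrees(np.arctan2(d[1],d[0]))
for n,p,z in[('ptr',(343,522),.083),('mark',(290,503),.076),('L',(310,262),.146),('R',(510,375),.146)]:
    q=ray('side',f(*p),z);print(n,q,a(q))
print(np.linalg.norm(ray('side',f(310,262),.146)-ray('side',f(510,375),.146)))
E
```

```text
axis [ 0.47632952 -0.22818354  0.147     ]
ptr [ 0.45723015 -0.25187657  0.083     ] -128.87290235903848
mark [ 0.44082718 -0.23698109  0.076     ] -166.08234920524535
L [ 0.44849106 -0.20379673  0.146     ] 138.7812691641001
R [ 0.50679491 -0.25495025  0.146     ] -41.30234809650996
0.07756302192902399
```

Axis ≈ (0.475, -0.226), bar at about 139°, so the finger line needs to be at 49° yaw. About 36° to home, plus 20° slip. Moving above the bar.

```bash
python3 -m creep '{"translation":[[-0.185,-0.565,0],[-0.185,-0.565,0],[-0.185,-0.565,0],[-0.185,-0.565,0],[-0.185,-0.565,0]],"rot":[[0,0,0.98],[0,0,0.98],[0,0,0.98],[0,0,0.98],[0,0,0.98]],"grip":[1,1,1,1,1]}' && python3 -m creep '{"translation":[[-0.185,-0.565,0],[-0.185,-0.565,0],[-0.185,-0.565,0],[-0.185,-0.565,0],[-0.185,-0.565,0]],"rot":[[0,0,0.98],[0,0,0.98],[0,0,0.98],[0,0,0.98],[0,0,0.98]],"grip":[1,1,1,1,1]}' && python3 -m creep '{"translation":[[0,0,0],[0,0,0],[0,0,0],[0,0,0],[0,0,0]],"rot":[[0,0,0],[0,0,0],[0,0,0],[0,0,0],[0,0,0]],"grip":[1,1,1,1,1]}'
python3 - <<'E'
from h import *
im=cv2.cvtColor(imaging.grab_frame('wrist'),cv2.COLOR_RGB2BGR)
cv2.imwrite('pics/w1.png',im)
print(proj('wrist',[.4755,-.226,.146]))
from rig import sensors
s=sensors.get_state();print(s['joints'],s['tool_pos'],np.degrees(np.arctan2(s['tool_rot'][1][1],s['tool_rot'][0][1])))
E
```

```text
time_s: 0.65
tool_pos: [0.5125, -0.1138, 0.2021]
tool_rot: [[-0.418, 0.908, -0.001], [0.908, 0.418, 0.0], [0.0, -0.0, -1.0]]
ft_force: [1.0, 0.2, -0.3]
opening: 0.0881
gripper_force: 0.0
time_s: 1.15
tool_pos: [0.4755, -0.2268, 0.2022]
tool_rot: [[-0.757, 0.653, -0.0], [0.653, 0.757, 0.0], [0.0, 0.0, -1.0]]
ft_force: [0.2, 0.1, -0.4]
opening: 0.0879
gripper_force: 0.0
time_s: 1.65
tool_pos: [0.4762, -0.2253, 0.2024]
tool_rot: [[-0.755, 0.656, 0.0], [0.656, 0.755, 0.0], [0.0, 0.0, -1.0]]
ft_force: [-0.3, -0.6, -1.1]
opening: 0.0882
gripper_force: 0.0
[317.70847708 239.47321391]
[-3.82262597e+01  1.94765654e+01  7.79732356e+01  1.07503720e-03
  8.25513497e+01 -8.72536250e+01] [ 0.47614683 -0.22546503  0.20237762] 49.027225856324826
```

View pics/w1.png

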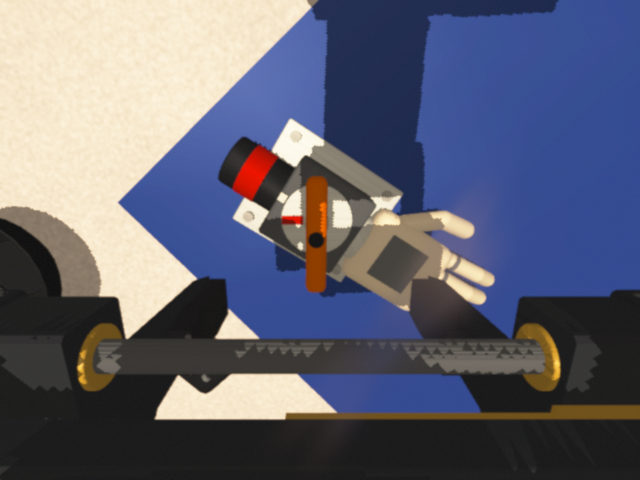

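The bar is vertical in the wrist view with its cap at (316,240), predicted (318,239.5), so alignment is within about 1 mm and 1°. Pointer tip (282,220), mark (281,197). Descend and grip.

```bash
python3 -m creep '{"translation":[[-0.015,-0.01,-0.435],[0,0,-0.435],[0,0,-0.435],[0,0,-0.435],[0,0,-0.435]],"rot":[[0,0,0],[0,0,0],[0,0,0],[0,0,0],[0,0,0]],"grip":[1,1,1,1,1]}' && python3 -m creep '{"translation":[[0,0,0],[0,0,0],[0,0,0],[0,0,0],[0,0,0]],"rot":[[0,0,0],[0,0,0],[0,0,0],[0,0,0],[0,0,0]],"grip":[1,1,-1,-1,-1]}' 40 && python3 -m creep '{"translation":[[0,0,0],[0,0,0],[0,0,0],[0,0,0],[0,0,0]],"rot":[[0,0,0],[0,0,0],[0,0,0],[0,0,0],[0,0,0]],"grip":[-1,-1,-1,-1,-1]}'

```

```text
time_s: 2.2
tool_pos: [0.4755, -0.2261, 0.1147]
tool_rot: [[-0.755, 0.656, 0.0], [0.656, 0.755, -0.0], [-0.0, 0.0, -1.0]]
ft_force: [-0.4, 0.1, 0.3]
opening: 0.0882
gripper_force: 0.0
time_s: 2.7
tool_pos: [0.4756, -0.2265, 0.1159]
tool_rot: [[-0.755, 0.656, 0.001], [0.656, 0.755, -0.001], [-0.001, 0.0, -1.0]]
ft_force: [0.4, -0.3, 1.2]
opening: 0.0663
gripper_force: 0.0
time_s: 3.2
tool_pos: [0.4754, -0.2264, 0.1154]
tool_rot: [[-0.755, 0.656, 0.0], [0.656, 0.755, -0.0], [-0.0, -0.0, -1.0]]
ft_force: [0.5, -0.3, -0.3]
opening: 0.0265
gripper_force: 0.0
```

```bash
python3 -m creep '{"translation":[[0,0,0],[0,0,0],[0,0,0],[0,0,0],[0,0,0]],"rot":[[0,0,0],[0,0,0],[0,0,0],[0,0,0],[0,0,0]],"grip":[-1,-1,-1,-1,-1]}' && python3 -m creep '{"translation":[[0,0,0],[0,0,0],[0,0,0],[0,0,0],[0,0,0]],"rot":[[0,0,-0.6],[0,0,-0.6],[0,0,-0.6],[0,0,-0.6],[0,0,-0.6]],"grip":[-1,-1,-1,-1,-1]}'
python3 -c "
from rig import sensors
s=sensors.get_state();print(s['moment'])"
```

```text
time_s: 3.7
tool_pos: [0.4754, -0.2264, 0.1153]
tool_rot: [[-0.755, 0.656, -0.0], [0.656, 0.755, -0.0], [-0.0, -0.0, -1.0]]
ft_force: [-0.1, 0.3, 0.6]
opening: 0.0004
gripper_force: 0.0
time_s: 4.2
tool_pos: [0.4754, -0.2264, 0.1154]
tool_rot: [[-0.557, 0.83, 0.0], [0.83, 0.557, -0.0], [-0.0, 0.0, -1.0]]
ft_force: [0.1, 0.3, -0.0]
opening: 0.0002
gripper_force: 0.0
[ 0.05296369 -0.02260917  0.01777732]
```

The fingers closed to zero without touching, so something's off. Look.

```bash
python3 - <<'E'
from h import *
a=cv2.cvtColor(imaging.grab_frame('scene'),cv2.COLOR_RGB2BGR)[130:330,90:290]
b=cv2.cvtColor(imaging.grab_frame('side'),cv2.COLOR_RGB2BGR)[230:430,200:400]
cv2.imwrite('pics/m1.png',cv2.resize(np.hstack([a,b]),None,fx=2,fy=2,interpolation=cv2.INTER_CUBIC))
E
```

```text
(no output)
```

View pics/m1.png

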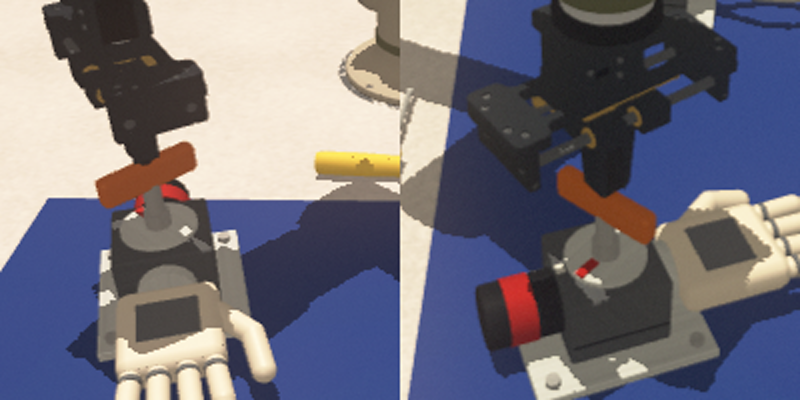

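```bash
python3 - <<'E'
from h import *
from rig import sensors
s=sensors.get_state();p=np.array(s['tool_pos']);print(p,s['opening'],s['gripper_force'])
for n,o in(('scene',(90,130,0)),('side',(200,230,400))):
    for d in(0,.03,.06):
        q=proj(n,p+[0,0,d]);print(n,d,(q-o[:2])*2+[o[2],0])
    m=imaging.camera_model(n);print(m['mtx'])
E
```

```text
[ 0.47537558 -0.22638373  0.11536145] 0.0005779021224405666 0.0
scene 0 [148.20696759 190.79844605]
scene 0.03 [141.60420416 161.05891093]
scene 0.06 [134.69120701 129.92205074]
[[452.63988024   0.         312.30538993]
 [  0.         452.63988024 235.52953002]
 [  0.           0.           1.        ]]
side 0 [603.86592719 219.62351404]
side 0.03 [603.85567393 190.7878637 ]
side 0.06 [603.84497477 160.69820723]
[[518.43348296   0.         320.14604741]
 [  0.         518.43348296 238.6984627 ]
 [  0.           0.           1.        ]]
```

```bash
python3 - <<'E'
from h import *
for z in(.202,.232):print(proj('scene',[.55,0,z]),proj('side',[.55,0,z]))
for d in (-.044,.044):print(proj('scene',[.55+d,0,.202]),proj('side',[.55+d,0,.202]))
im=cv2.imread('pics/side.png');u,v=proj('side',[.55,0,.22]).astype(int);print(u,v)
cv2.imwrite('pics/c2.png',cv2.resize(im[v-120:v+80,u-120:u+120],None,fx=3,fy=3,interpolation=cv2.INTER_CUBIC))
E
```

```text
[293.77743557 206.32772858] [339.10089925 214.89053339]
[293.39622743 188.36800856] [339.76409266 200.47960569]
[294.95364265 191.31541491] [314.92552213 215.24737085]
[292.46645419 223.06021043] [363.13923556 214.5357187 ]
339 206
```

View pics/c2.png

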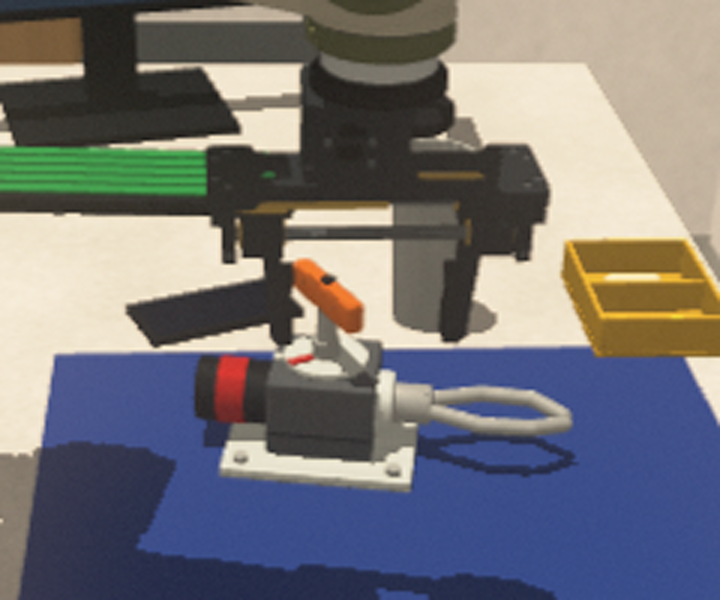

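Fingertips in pictures appear about 30 mm higher than the reported TCP (start: side-view tips at row ≈200 versus 215 predicted; scene ≈203 versus 223), so the fingers closed above the bar. I'll reopen, undo the 15° turn, and go 31 mm lower. That depth is also clear if the reported TCP turns out to be right.

```bash
python3 -m creep '{"translation":[[0,0,0.25],[0,0,0.25],[0,0,0],[0,0,0],[0,0,0]],"rot":[[0,0,0],[0,0,0],[0,0,0],[0,0,0],[0,0,0]],"grip":[1,1,1,1,1]}' && python3 -m creep '{"translation":[[0,0,0],[0,0,0],[0,0,0],[0,0,0],[0,0,0]],"rot":[[0,0,0.6],[0,0,0.6],[0,0,0.6],[0,0,0.6],[0,0,0.6]],"grip":[1,1,1,1,1]}' && python3 -m creep '{"translation":[[0,0,0],[0,0,0],[0,0,0],[0,0,0],[0,0,0]],"rot":[[0,0,0],[0,0,0],[0,0,0],[0,0,0],[0,0,0]],"grip":[1,1,1,1,1]}' && python3 - <<'E'
from h import *
from rig import sensors
p=np.array(sensors.get_state()['tool_pos']);print(p,sensors.get_state()['opening'])
a=cv2.cvtColor(imaging.grab_frame('scene'),cv2.COLOR_RGB2BGR)[130:330,90:290]
b=cv2.cvtColor(imaging.grab_frame('side'),cv2.COLOR_RGB2BGR)[230:430,200:400]
cv2.imwrite('pics/m2.png',cv2.resize(np.hstack([a,b]),None,fx=2,fy=2,interpolation=cv2.INTER_CUBIC))
R=np.array(sensors.get_state()['tool_rot'])
for z in(0,.03):
  for y in(-.044,.044):
    q=p+R[:,1]*y+[0,0,z]
    print(z,y,(proj('scene',q)-[90,130])*2,(proj('side',q)-[200,230])*2+[400,0])
E
```

```text
time_s: 4.8
tool_pos: [0.4753, -0.2263, 0.1352]
tool_rot: [[-0.559, 0.829, -0.0], [0.829, 0.559, 0.0], [0.0, -0.0, -1.0]]
ft_force: [0.1, -0.4, -0.3]
opening: 0.0379
gripper_force: 0.0
time_s: 5.3
tool_pos: [0.4752, -0.2263, 0.135]
tool_rot: [[-0.756, 0.654, -0.001], [0.654, 0.756, 0.0], [0.001, -0.0, -1.0]]
ft_force: [-0.9, -0.0, -0.3]
opening: 0.0783
gripper_force: 0.0
time_s: 5.8
tool_pos: [0.4754, -0.2264, 0.1353]
tool_rot: [[-0.754, 0.656, -0.0], [0.656, 0.754, 0.0], [0.0, -0.0, -1.0]]
ft_force: [0.0, -0.4, 0.7]
opening: 0.0881
gripper_force: 0.0
[ 0.47535555 -0.22638351  0.13533538] 0.08810847915092612
0 -0.044 [114.92144922 152.74005017] [565.71617714 233.53158965]
0 0.044 [174.63337714 190.70934075] [639.20998574 169.95974878]
0.03 -0.044 [107.67067792 122.60903143] [564.84921953 203.43572148]
0.03 0.044 [168.34463092 159.51663419] [639.93495868 140.74975062]
```

View pics/m2.png

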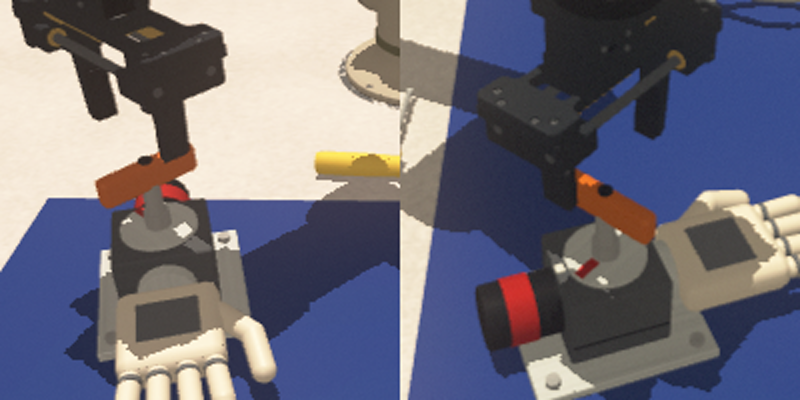

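The tips are at scene (172,160)/(100,118) and side (648,137)/(560,205). That matches the 30 mm offset, is laterally centred, and the bar is unmoved. Lower 50 mm and close.

```bash
python3 -m creep '{"translation":[[0,0,-0.25],[0,0,-0.25],[0,0,-0.25],[0,0,-0.25],[0,0,-0.25]],"rot":[[0,0,0],[0,0,0],[0,0,0],[0,0,0],[0,0,0]],"grip":[1,1,1,1,1]}' && python3 -m creep '{"translation":[[0,0,0],[0,0,0],[0,0,0],[0,0,0],[0,0,0]],"rot":[[0,0,0],[0,0,0],[0,0,0],[0,0,0],[0,0,0]],"grip":[-1,-1,-1,-1,-1]}' 40 && python3 -m creep '{"translation":[[0,0,0],[0,0,0],[0,0,0],[0,0,0],[0,0,0]],"rot":[[0,0,0],[0,0,0],[0,0,0],[0,0,0],[0,0,0]],"grip":[-1,-1,-1,-1,-1]}' && python3 -m creep '{"translation":[[0,0,0],[0,0,0],[0,0,0],[0,0,0],[0,0,0]],"rot":[[0,0,0],[0,0,0],[0,0,0],[0,0,0],[0,0,0]],"grip":[-1,-1,-1,-1,-1]}'
```

```text
time_s: 6.4
tool_pos: [0.4752, -0.2263, 0.0842]
tool_rot: [[-0.755, 0.656, -0.0], [0.656, 0.755, 0.0], [0.001, -0.0, -1.0]]
ft_force: [-0.9, 0.5, -0.8]
opening: 0.0879
gripper_force: 0.0
time_s: 6.9
tool_pos: [0.4755, -0.2265, 0.0857]
tool_rot: [[-0.755, 0.656, 0.001], [0.656, 0.755, -0.0], [-0.001, 0.0, -1.0]]
ft_force: [-0.2, -0.1, 0.8]
opening: 0.0503
gripper_force: 0.0
time_s: 7.4
tool_pos: [0.4751, -0.2267, 0.0854]
tool_rot: [[-0.755, 0.656, -0.001], [0.656, 0.755, -0.001], [0.0, -0.001, -1.0]]
ft_force: [-2.1, -1.9, 0.9]
opening: 0.0153
gripper_force: 40.0
time_s: 7.9
tool_pos: [0.4752, -0.2266, 0.0854]
tool_rot: [[-0.755, 0.656, -0.0], [0.656, 0.755, -0.0], [0.0, -0.001, -1.0]]
ft_force: [-3.6, -4.1, 1.6]
opening: 0.0155
gripper_force: 40.0
```

Gripped on the 16 mm bar. Turn clockwise 30°, then watch the moment.

```bash
cat > m.py <<'E'
from rig import sensors
import numpy as np
s=sensors.get_state();R=s['tool_rot'];print('yaw',np.degrees(np.arctan2(R[1][1],R[0][1])),'Mz',s['moment'][2],s['ft_force'],s['opening'])
E
python3 m.py; python3 -m creep '{"translation":[[0,0,0],[0,0,0],[0,0,0],[0,0,0],[0,0,0]],"rot":[[0,0,-0.6],[0,0,-0.6],[0,0,-0.6],[0,0,-0.6],[0,0,-0.6]],"grip":[-1,-1,-1,-1,-1]}' >/dev/null; python3 m.py;  python3 -m creep '{"translation":[[0,0,0],[0,0,0],[0,0,0],[0,0,0],[0,0,0]],"rot":[[0,0,-0.6],[0,0,-0.6],[0,0,-0.6],[0,0,-0.6],[0,0,-0.6]],"grip":[-1,-1,-1,-1,-1]}' >/dev/null; python3 m.py
```

```text
yaw 48.99889747322026 Mz 0.01883777371368836 [-3.58257338 -4.0539684   1.64251782] 0.015459980968106796
yaw 33.884682390768845 Mz 0.06750776675706137 [-5.50565491 -5.05947614  1.12629688] 0.015818186183149546
yaw 18.885593538885185 Mz 0.05834947647983335 [-6.44572931 -5.16889066  1.9998761 ] 0.01573236537893728
```

```bash
python3 -m creep '{"translation":[[0,0,0],[0,0,0],[0,0,0],[0,0,0],[0,0,0]],"rot":[[0,0,-0.4],[0,0,-0.4],[0,0,0],[0,0,0],[0,0,0]],"grip":[-1,-1,-1,-1,-1]}' >/dev/null; python3 m.py;  python3 -m creep '{"translation":[[0,0,0],[0,0,0],[0,0,0],[0,0,0],[0,0,0]],"rot":[[0,0,-0.4],[0,0,-0.4],[0,0,-0.4],[0,0,0],[0,0,0]],"grip":[-1,-1,-1,-1,-1]}' >/dev/null; python3 m.py
```

```text
yaw 15.010217130348416 Mz 0.09107337954566766 [-5.55970485 -4.6612379   1.35030073] 0.01562778419484767
yaw 9.008025607332364 Mz 0.09063725187380449 [-5.95294563 -5.70068099  2.22403589] 0.015375405089181319
```

```bash
python3 -m creep '{"translation":[[0,0,0],[0,0,0],[0,0,0],[0,0,0],[0,0,0]],"rot":[[0,0,-0.2],[0,0,-0.2],[0,0,-0.2],[0,0,-0.2],[0,0,-0.2]],"grip":[-1,-1,-1,-1,-1]}' >/dev/null; python3 m.py; python3 - <<'E'
from h import *
a=cv2.cvtColor(imaging.grab_frame('side'),cv2.COLOR_RGB2BGR)[290:390,250:370]
b=cv2.cvtColor(imaging.grab_frame('scene'),cv2.COLOR_RGB2BGR)[180:280,120:220]
cv2.imwrite('pics/t1.png',cv2.resize(np.hstack([a,b]),None,fx=3.6,fy=3.6,interpolation=cv2.INTER_CUBIC))
E
python3 m.py
```

```text
yaw 3.985966031620188 Mz 0.2032462559336385 [-7.15789479 -5.20235603  2.50660798] 0.015686662122233345
yaw 3.99712841157343 Mz 0.1019015906243535 [-7.00858603 -4.86211795  2.28875058] 0.01530415889120495
```

View pics/t1.png

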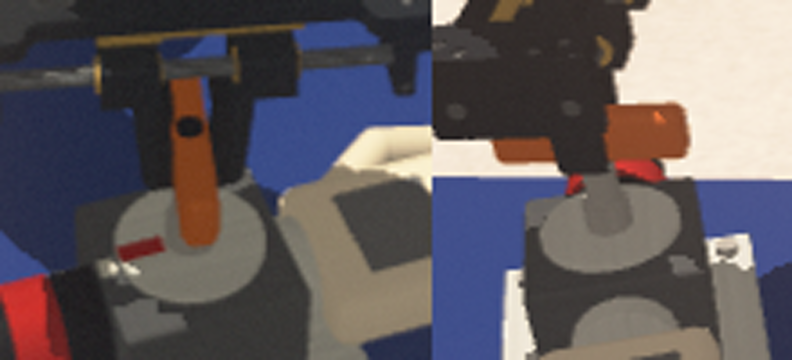

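```bash
python3 - <<'E'
from h import *
c=ray('side',(302.6,325.4),.147)
f=lambda u,v:(250+u/3.6,290+v/3.6)
for p,z in[((122,254),.083),((163,243),.083),((110,268),.076)]:
    q=ray('side',f(*p),z);d=q-c;print(q,np.degrees(np.arctan2(d[1],d[0])))
a=ray('side',f(122,254),.083)-ray('side',f(163,243),.083);print(np.degrees(np.arctan2(a[1],a[0])))
E
```

```text
[ 0.44701508 -0.23746367  0.083     ] -162.43366962316318
[ 0.46479355 -0.23184292  0.083     ] -162.40016585183233
[ 0.4416969 -0.2387616  0.076    ] -163.0154201813252
-162.45541594088894
```

The pointer is at about -162.5° and the mark at about -163°, with Mz at 0.20 while turning. The screw is home and the slip is about 12–13°. Turn 8° more, reading the moment, then release.

```bash
python3 -m creep '{"translation":[[0,0,0],[0,0,0],[0,0,0],[0,0,0],[0,0,0]],"rot":[[0,0,-0.32],[0,0,-0.32],[0,0,-0.32],[0,0,-0.32],[0,0,-0.32]],"grip":[-1,-1,-1,-1,-1]}' >/dev/null; python3 m.py; python3 -m creep '{"translation":[[0,0,0],[0,0,0],[0,0,0],[0,0,0],[0,0,0]],"rot":[[0,0,0],[0,0,0],[0,0,0],[0,0,0],[0,0,0]],"grip":[-0.6,-0.6,-0.6,-0.6,-0.6]}'; python3 -m creep '{"translation":[[0,0,0],[0,0,0],[0,0,0],[0,0,0],[0,0,0]],"rot":[[0,0,0],[0,0,0],[0,0,0],[0,0,0],[0,0,0]],"grip":[1,1,1,1,1]}' >/dev/null;python3 -m creep '{"translation":[[0,0,0],[0,0,0],[0,0,0.2],[0,0,0.4],[0,0,0.4]],"rot":[[0,0,0],[0,0,0],[0,0,0],[0,0,0],[0,0,0]],"grip":[1,1,1,1,1]}' >/dev/null;python3 -m creep '{"translation":[[0,0,0.4],[0,0,0.5],[0,0,0.5],[0,0,0.2],[0,0,0]],"rot":[[0,0,0],[0,0,0],[0,0,0],[0,0,0],[0,0,0]],"grip":[1,1,1,1,1]}'
python3 - <<'E'
from h import *
a=cv2.cvtColor(imaging.grab_frame('side'),cv2.COLOR_RGB2BGR)[290:390,250:370]
b=cv2.cvtColor(imaging.grab_frame('scene'),cv2.COLOR_RGB2BGR)[180:280,120:220]
cv2.imwrite('pics/t2.png',cv2.resize(np.hstack([a,b]),None,fx=3.6,fy=3.6,interpolation=cv2.INTER_CUBIC))
E
```

```text
yaw -4.034698236287104 Mz 0.16843765359181562 [-7.64542781 -6.12814458  2.32968212] 0.015845928839534187
time_s: 11.5
tool_pos: [0.4753, -0.2262, 0.0853]
tool_rot: [[0.07, 0.998, -0.0], [0.998, -0.07, 0.0], [0.0, -0.0, -1.0]]
ft_force: [-2.5, -0.6, 0.1]
opening: 0.0176
gripper_force: 1.7
time_s: 13.0
tool_pos: [0.4757, -0.2266, 0.1904]
tool_rot: [[0.07, 0.998, 0.002], [0.998, -0.07, -0.001], [-0.001, 0.002, -1.0]]
ft_force: [-0.7, 0.6, -0.1]
opening: 0.0879
gripper_force: 0.0
```

View pics/t2.png

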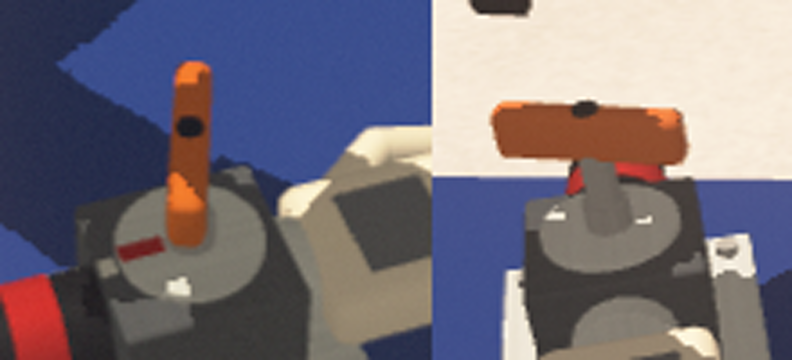

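The pointer has not moved (tip at (120,254)) while the bar turned 8° further, so slip is about 20°. The gripper is clear, so I'll hand in.

```bash
python3 -c "
from rig import order
print(order.close_job())"
```

```text
the job is handed in; nothing more can be done
None
```

The hand's clamp screw is home and its T-handle has slipped about 20° by my estimate from the images; the gripper has let go and is clear, the hook's clamp was not approached, and the job is handed in with no verdict shown.

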